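Show the clip-top jar to the inspection camera

ROBOT

A 6-joint arm with a two-finger parallel gripper is mounted at the origin on the work surface. World frame = base frame: x ahead of the robot, y to its left, z up, the work surface at z = 0. Lengths are in mm, angles in degrees, forces in N, time in s.
With the tool pointing down it reaches from about 300 to 850 mm from the base axis. Payload 4.2 kg.
Tool frame: the origin (TCP) lies midway between the tips of the shut fingers; the grasp point (between the pads) lies 19 mm behind it; z points along the fingers, y is the line along which they close (so a half turn about z gives the same grasp; the last joint's range is limited). The gripper opens to 91 mm and grips with 3 to 60 N. Pads are 32 mm wide; open, the fingers measure 118 mm over their backs; the gripper's body (76 mm by 178 mm) begins 60 mm behind the grasp point.
Start: joints at [-64.916, 18.312, 89.639, -0, 72.044, -1.146], TCP at [254.142, -515.805, 213.976] pointing down, gripper open.
Joint ranges: [-177.97, 177.97], [-48.28, 115.42], [12.27, 149.76], [-77.06, 257.06], [2.81, 150.46], [-146.56, 146.56]. Speed limits (degrees/s): [147.25, 147.25, 180, 180, 180, 180].

INTERFACE

Orientations are given as [roll, pitch, yaw] about the fixed x, y, z axes, in that order (R = Rz(yaw) Ry(pitch) Rx(roll)).
In Python, from workcell import state, grab_frame, camera_model, workorder gives the robot as it stands.
- The arm moves only by the tool carry_out, never from a script. Its argument "commands" is a list of rows, each a list of 7 numbers: the turn, a rotation vector about the tool's x, y, z in degrees, then the shift along the tool's x, y, z in mm, then the opening, from -1 (shut) to 1 (fully open). In form: [[ax, ay, az, dx, dy, dz, hand], ...]. A call has 1 to 20 rows; each row is the pose to reach, as a shift and turn from the pose commanded when the call began, along the tool's axes at that moment; what a row does not reach only later rows make up. A row lasts 1/10 s, in which the tool goes at most 50 mm and 8.59 degrees, less where a joint would pass 70% of its speed; a pose out of reach is approached as far as the arm can. A call with a gripper value outside its range is refused whole. The fingers move at their own pace and stop on an object; "force" is the grip in N (left out, the last holds). Time passes only in rows, so rows that repeat a pose let the fingers close. It gives the time, the measured TCP pose, the force, the opening and the grip force at its end, in the units of the state.
- state(): the state, without advancing time (a new reading comes with each control period).
- grab_frame(name): name is "scene" or "top"; returns the picture (480x640x3 uint8, red, green, blue); there is no depth.
- camera_model(name): a dict with "fx", "fy", "cx", "cy" (pixels), "origin" and "rotation" of the camera in the world. Camera axes: x right, y up, looking along -z (the intrinsics and any distortion apply to the point x, -y, -z); pixel columns grow to the right and rows downward; lengths in mm; the calibration is good to about 2 mm. A picture is of the moment at which its call begins. camera_model takes no time and is no camera call.
- workorder.job_done(): hands the job in; it is judged then, once.
The state is a dict: "time_s": time; "qpos": joint angles; "qvel": joint speeds; "effort": joint torques, N m; "ee_pos": TCP position; "ee_rot": TCP orientation; "force": force on the tool from outside, world axes, zero at the start; "torque": the same for the moment, N m; "gripper_width": finger opening in mm; "gripper_force": force on a finger pad.
Only numpy, scipy, OpenCV 4.12 (cv2) and the standard library are available. Lean on these libraries where they do the work, as an engineer would, in place of code of your own. Each camera call takes 0.05 s, during which the arm holds its last target. There are 200 camera calls.

TASK

Take the clip-top jar (the one with the steel clasp on its side) out of the tray and hold it up in the air in front of the inspection camera: upright, centred over the tip of the pointer that sticks out below the lens, its middle level with the lens, and with the clasp turned squarely towards the lens. Finish while still holding it there, motionless and carried by the gripper alone; do not knock over or shove the other two jars in the tray, and do not push the camera.

Things in the scene. Friction and masses are not known exactly. Their poses are not given: they have to be found in the camera images.
- clip_jar: closed glass jar, 60 mm diameter, 88 mm high, 0.2 to 0.4 kg, upright in one of three places in the tray, any turn. Round wall, clear but for a flat steel clasp (18 mm wide, 42 to 82 mm up, out to 40 mm from the axis) on one side and a small hinge (to 34 mm) across from it. Grip it 50 to 60 mm up, so the palm clears the lid. Origin: centre of the underside; z up its axis, x towards the clasp
- jar_mid (a point): middle of the clip-top jar: on its axis, 44 mm above its underside
- clasp (a point): outer face of the clasp lever: 40 mm from the jar's axis along the jar's x, 62 mm above its underside
- tray: shallow steel tray, fixed, 180 x 420 mm, rim 20 mm high, walls 3 mm, floor about 3 mm thick. Origin: centre of the underside, on the table; x along the short side, y along the long side. The three jars stand about 125 mm apart in a row along its y.
- tall_jar: taller glass jar with a plain steel screw lid and no clasp, 60 mm in diameter over the lid, 102 mm high; stands in the tray, to be left where it is. Origin: centre of the underside
- low_jar: lower, wider glass jar with a plain steel screw lid and no clasp, 66 mm in diameter over the lid, 70 mm high; stands in the tray, to be left where it is. Origin: centre of the underside
- cam_stand: foot and column of the inspection camera, fixed on the table to the robot's right: grey foot plate 150 x 130 x 14 mm, round steel column 24 mm in diameter and 374 mm high standing 20 mm along +x of this origin. Origin: on the table; the camera looks along this body's -x, level.
- lens (a point): centre of the front of the camera's black lens (42 mm in diameter). The camera's white case, 56 mm wide and high, lies behind it. Its axes are those of cam_stand: the lens looks along -x, z is up.
- focus (a point): point in the air where the middle of the jar belongs: 150 mm straight in front of the lens, at lens height, 75 mm above the pointer's tip. Axes as those of the lens: x points from here to the lens.
- pointer_tip (a point): top of the 12 mm ball at the end of the thin steel pointer (8 mm rod, 86 mm below the lens axis) that runs out level from below the camera; 150 mm in front of the lens and 75 mm below lens height. In the right place the jar's underside is 31 mm above it.
- cam_head (a joint): height setting of camera and pointer on the column, in m: the lens is 170 mm above the table at 0 and 240 mm at 0.07; held by a stiff clamp (slips at about 25 N), to be left as it is
Things that resemble listed ones, but are neither listed nor needed, are in the scene too. What is shaped like the clip_jar but blue is not meant. Leave any purple look-alike of the low_jar alone.

How it is judged:
By the outcome, as a careful person would: the job done as asked, in the order asked, and still so for the second after the job is handed in, while the arm keeps its last pose, push and grip.
It also fails if it takes over 32 s, if anything falls off the work surface, if the arm or the gripper's body presses on something with over 40 N, if the wrist force passes 120 N, or if a joint passes its speed limit or range.

## Working session

There is one attempt and no reset: what is moved stays moved. The work goes in short steps, Python scripts to look and compute and a tool call to move; the robot and the scene stay as the last step left them, time stands still between calls to the robot, and variables do not carry over. Pictures are saved under pics/ and viewed, at most 10 in all, crops included, and the job is handed in when it is done.

Besides the shell and the picture viewer there is one more tool, called after "Request:" as a command line: name --pt "numbers of a row" for each row, then --argument value for the rest. carry_out: Moves the arm, as the interface text tells. Its arguments: {"type":"object","properties":{"commands":{"type":"array"},"force":{"type":"number"}},"required":["commands"]}

```bash
ls; mkdir -p pics; python3 - <<'E'
from workcell import state, grab_frame, camera_model
import cv2,json
for n in("scene","top"):
    f=grab_frame(n); cv2.imwrite(f"pics/{n}0.png",f[:,:,::-1]); print(n,camera_model(n))
print(state())
E
```

```text
pics
scene {'fx': 501.38167678625217, 'fy': 501.38167678625217, 'cx': 330.1638161511099, 'cy': 236.3893577694754, 'origin': array([1033.40258151,  238.81672358, 1140.18241381]), 'rotation': array([ 32.40758705,   0.73192756, 118.27408935])}
top {'fx': 552.089962328229, 'fy': 552.089962328229, 'cx': 320.2627651804743, 'cy': 240.02896969626798, 'origin': array([ 287.38702826,  -86.81742853, 1535.71873108]), 'rotation': array([  7.74551658,   0.90369438, -89.79558889])}
{'time_s': 0.1, 'qpos': array([-6.49171386e+01,  1.83480345e+01,  8.96995633e+01, -1.22417911e-03,
        7.20437233e+01, -1.14520607e+00]), 'qvel': array([-0.03255322, -0.07721448, -0.16593632, -0.00896629, -0.02482215,
        0.02468307]), 'effort': array([ 7.21042306e-04, -4.13330805e+01, -2.32509828e+01,  7.29384064e-02,
        4.22038184e-02, -5.27301108e-05]), 'ee_pos': array([ 253.92784299, -515.38915384,  213.20278996]), 'ee_rot': array([-1.79908674e+02, -6.61452568e-04,  2.62284453e+01]), 'force': array([-0.33572912, -0.49310951, -0.96069524]), 'torque': array([ 0.05499025, -0.03255389,  0.0123106 ]), 'gripper_force': 0.0, 'gripper_width': 91.20433577449924}
```

View pics/scene0.png

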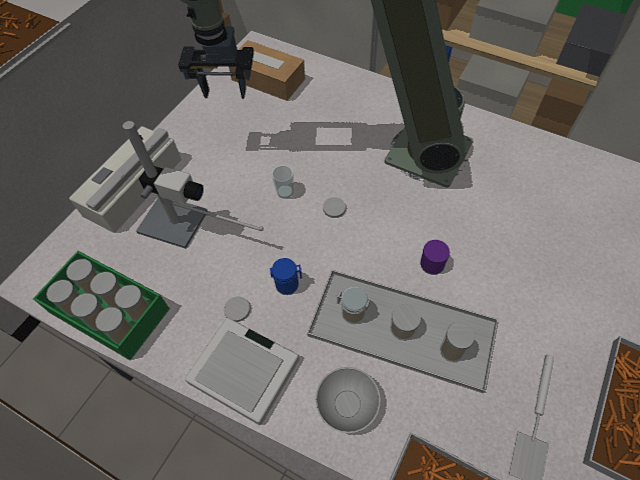

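View pics/top0.png

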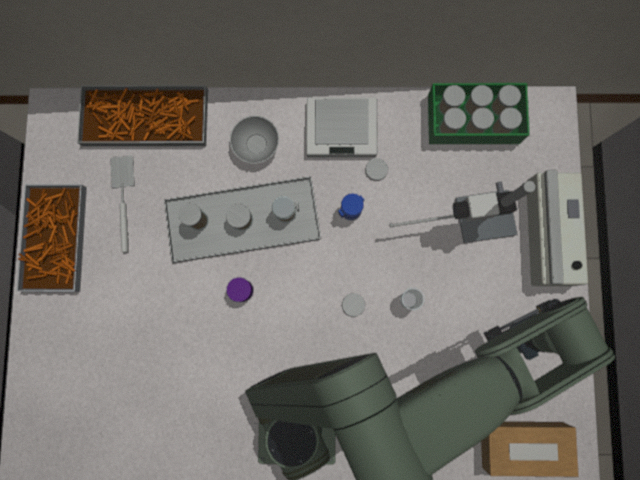

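Scene view: the tray at about (400,330) holds three jars, at (354,301), (405,320) and (460,340). In the top view they are at (285,209), (238,216) and (192,217). Things that could be mistaken for the clip jar:
- the blue look-alike at scene (286,275), top (351,207)
- the tumbler at scene (284,180)
- the purple jar at scene (435,256)
- the screw-lid jars at scene (405,320) and (460,340)
- the jars in the green crate

I choose the jar at scene (354,301), top (285,209), because it shows a clasp on its side. A close crop will check that.

```bash
cat > h.py <<'E'
import numpy as np
from scipy.spatial.transform import Rotation as R
from workcell import state, grab_frame, camera_model
def ray(n,u,v):
    m=camera_model(n); d=np.array([(u-m['cx'])/m['fx'],-(v-m['cy'])/m['fy'],-1.])
    return m['origin'],R.from_euler('xyz',m['rotation'],degrees=True).apply(d)
def onz(n,u,v,z):
    o,d=ray(n,u,v); return o+d*(z-o[2])/d[2]
def proj(n,p):
    m=camera_model(n); q=R.from_euler('xyz',m['rotation'],degrees=True).inv().apply(np.asarray(p,float)-m['origin'])
    return m['cx']-m['fx']*q[...,0]/q[...,2], m['cy']+m['fy']*q[...,1]/q[...,2]
def tri(us,ut):
    (a,d),(b,e)=ray('scene',*us),ray('top',*ut)
    s=np.linalg.lstsq(np.c_[d,-e],b-a,rcond=None)[0]
    p,q=a+d*s[0],b+e*s[1]; return (p+q)/2,np.linalg.norm(p-q)
E
python3 - <<'E'
import cv2,numpy as np
from h import *
s=cv2.imread('pics/scene0.png');t=cv2.imread('pics/top0.png')
def c(i,x,y,w,h): return cv2.resize(i[y:y+h,x:x+w],(400,300),interpolation=cv2.INTER_CUBIC)
# jar: scene 80x60 and top 60x45 (x5, x6.67); camera: scene 200x150 (x2), top 200x150 (x2)
im=np.vstack([np.hstack([c(s,314,271,80,60),c(t,256,187,60,45)]),np.hstack([c(s,110,110,200,150),c(t,370,150,200,150)])])
cv2.imwrite('pics/crop1.png',im)
for z in(0,88): print(onz('top',285,209,z),onz('scene',354,301,z))
E
```

```text
[584.74979947  38.34969175   0.        ] [542.85487259  25.78688423   0.        ]
[567.71027046  31.17734543  88.        ] [580.7156551   42.22866199  88.        ]
```

View pics/crop1.png

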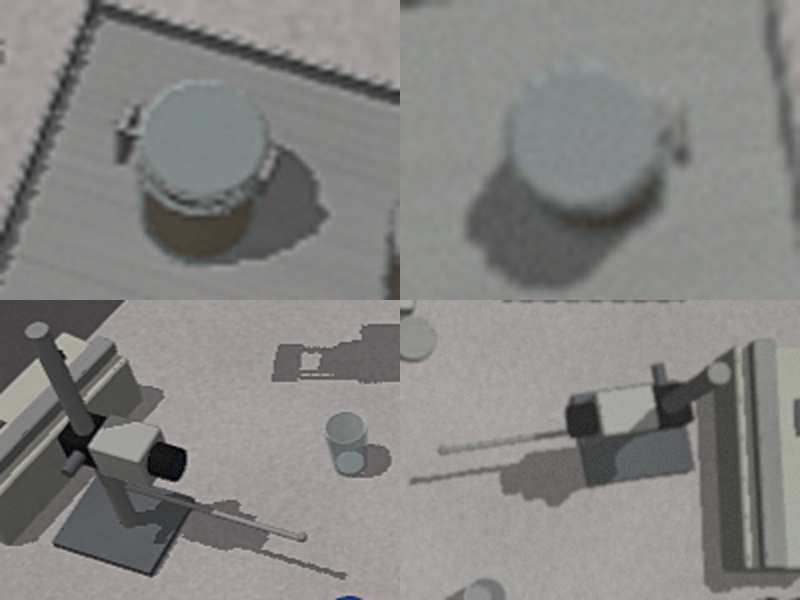

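The crop confirms it: the chosen jar carries the clasp, on its left in the scene view at about (339,298) and on its right in the top view at about (298,208.5). The hinge is at scene (368,303). The pointer ball is at scene (260,228.5), top (391.5,225). The lens front is at scene (200,191).

```bash
python3 - <<'E'
import cv2,numpy as np
from h import *
s=cv2.imread('pics/scene0.png');t=cv2.imread('pics/top0.png')
lid=tri((355,298),(283.5,207.6)); cl=tri((339.4,298),(298.4,208.5)); ball=tri((259.8,228.5),(391.5,224.8)); 
print('lid',lid,'clasp',cl,'ball',ball)
zb=ball[0][2]
# rod in top: min/max profile across the line
g=cv2.cvtColor(t,cv2.COLOR_BGR2GRAY).astype(float)
for c in (400,410,420,430,440): print(c,g[211:232,c].astype(int))
gs=cv2.cvtColor(s,cv2.COLOR_BGR2GRAY).astype(float)
# steel foot plate: bluish-dark mask, min-area rectangle on the plane z=14
for n,i,x,y,w,h in(('top',t,455,210,70,35),('scene',s,130,190,80,60)):
    c=i[y:y+h,x:x+w].astype(int); print(n,c[h//2,w//2-25:w//2+25:5].tolist())
def up(i,x,y,w,h,k): return cv2.resize(i[y:y+h,x:x+w],(w*k,h*k),interpolation=cv2.INTER_CUBIC)
im=np.vstack([up(s,130,170,160,80,5)[:, :800],up(t,380,185,160,40,5)])
cv2.imwrite('pics/crop2.png',im)
E
```

```text
lid (array([571.58770584,  37.77997741,  82.96433855]), np.float64(4.616734884988433)) clasp (array([575.27585815,  -0.6906241 ,  51.83462653]), np.float64(4.103772373502911)) ball (array([ 522.14236276, -249.56886338,  105.29658758]), np.float64(1.0861070370418104))
400 [163 167 161 164 165 166 166 159 160 164 162 152 137 131 133 148 159 162
 165 157 158]
410 [167 168 162 165 164 161 165 165 162 148 131 127 126 134 159 160 160 165
 166 160 161]
420 [165 162 161 160 162 161 162 160 147 140 130 132 150 155 162 160 160 157
 156 162 160]
430 [163 158 155 158 163 165 143 129 127 122 136 159 161 158 157 163 160 158
 139 114 105]
440 [158 164 161 160 158 135  99  91 121 151 162 167 162 156 136 103 101 104
 104 102 103]
top [[70, 69, 69], [66, 63, 66], [71, 67, 65], [105, 103, 100], [101, 100, 96], [98, 96, 94], [100, 96, 94], [99, 99, 96], [95, 97, 90], [95, 92, 90]]
scene [[97, 94, 90], [96, 95, 91], [96, 93, 90], [97, 95, 92], [98, 95, 90], [81, 81, 80], [63, 63, 63], [65, 62, 59], [61, 60, 57], [62, 60, 58]]
```

View pics/crop2.png

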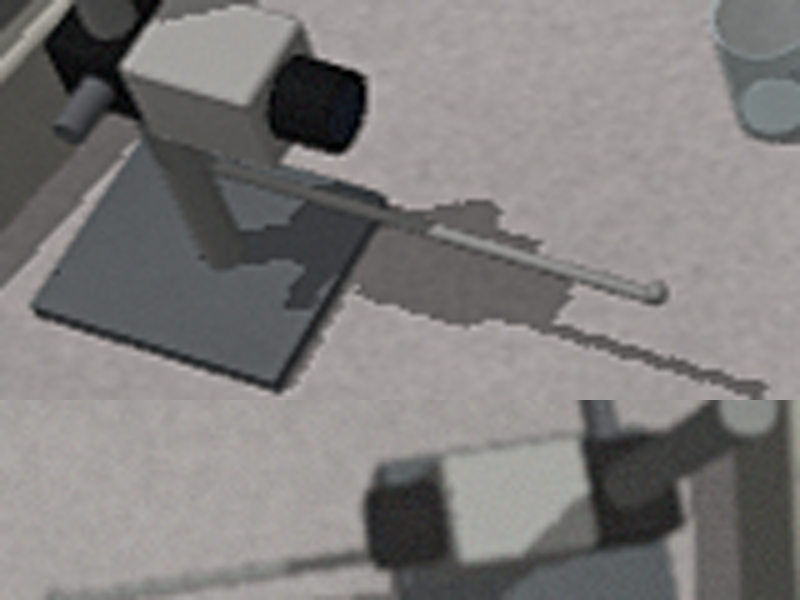

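```bash
python3 - <<'E'
import cv2,numpy as np
from h import *
s=cv2.imread('pics/scene0.png');t=cv2.imread('pics/top0.png')
g=cv2.cvtColor(t,cv2.COLOR_BGR2GRAY).astype(float)
cs=np.arange(398,444); rs=[]
for c in cs:
    r0=225-(c-391.5)*0.19; r=np.arange(int(r0)-5,int(r0)+6); w=np.clip(153-g[r,c],0,None); w[np.abs(r-r0)>4]=0
    rs.append((w*r).sum()/w.sum())
p=np.polyfit(cs,rs,1); print('top rod',p,np.std(np.polyval(p,cs)-rs))
yb=np.polyval(p,391.5)
b,res=tri((260.2,228.3),(391.5,yb)); print('ball',b,res)
z=b[2]-5
yaw=lambda a,c:np.degrees(np.arctan2(*(c-a)[1::-1]))
print('yaw top rod',yaw(onz('top',398,np.polyval(p,398),z),onz('top',443,np.polyval(p,443),z)))
print('yaw scene rod',yaw(onz('scene',258,228,z),onz('scene',178,204.4,z)))
q=[onz('scene',*k,14) for k in((137,231),(186,246.6),(207,210))]; print('foot',[np.linalg.norm(q[0]-q[1]),np.linalg.norm(q[2]-q[1])],yaw(q[1],q[0]),yaw(q[1],q[2]),'centre',(q[0]+q[2])/2)
a=np.radians(yaw(q[1],q[0])); 
for an in(-90,-88,-86,-84,-82,-80):
    x=np.array([np.cos(np.radians(an)),np.sin(np.radians(an)),0]); L=b+150*x+[0,0,81]; print(an,'lens proj',proj('scene',L),proj('top',L))
# jar lid, both at z=91; lid segment by scene
print('lid',onz('scene',355,298,91),onz('top',283.5,207.6,91))
print('clasp z~65',onz('scene',339.4,298,65),onz('top',298.4,208.5,65),'hinge',onz('scene',368,303.4,70))
# tray corners, outer rim z=20 in both
for n,k in(('scene',(333,272)),('top',(310.5,178.5)),('scene',(308,334)),('top',(319.5,239)),('top',(165.5,201)),('top',(174,262)),('scene',(497,320))): print(n,k,onz(n,*k,20).round(1))
E
```

```text
top rod [-1.60196104e-01  2.88286543e+02] 0.1839754039913595
ball [ 520.37392299 -249.74501088  103.68967588] 1.03854756270633
yaw top rod -80.7310936509203
yaw scene rod -81.08902959463987
foot [np.float64(148.96548171086067), np.float64(124.54773231154812)] -81.43819987531535 -170.4494551852678 centre [ 565.78329225 -517.82948093   14.        ]
-90 lens proj (np.float64(203.35340414997012), np.float64(185.7716418838624)) (np.float64(455.77949438979897), np.float64(220.46739615656898))
-88 lens proj (np.float64(202.1025585606846), np.float64(187.3008433060425)) (np.float64(455.6799757179168), np.float64(218.38036235658828))
-86 lens proj (np.float64(200.90971634896317), np.float64(188.86236317064717)) (np.float64(455.5065532783128), np.float64(216.29797338812637))
-84 lens proj (np.float64(199.7765683890873), np.float64(190.4546640599293)) (np.float64(455.25955373291055), np.float64(214.22276466932792))
-82 lens proj (np.float64(198.70476521278994), np.float64(192.0761563212315)) (np.float64(454.9393927433729), np.float64(212.15725495673232))
-80 lens proj (np.float64(197.6959141109047), np.float64(193.72519824934807)) (np.float64(454.54657390745643), np.float64(210.10394334365847))
lid [574.19333387  41.41269867  91.        ] [570.92215624  34.98173401  91.        ]
clasp z~65 [580.01512142   4.06906492  65.        ] [573.56121511  -3.30792653  65.        ] hinge [563.1728666   70.40781689  70.        ]
scene (333, 272) [504.6 -53.7  20. ]
top (310.5, 178.5) [668.2 -34.1  20. ]
scene (308, 334) [678.2 -27.8  20. ]
top (319.5, 239) [496.4 -60.   20. ]
top (165.5, 201) [603.6 373.3  20. ]
top (174, 262) [431.5 342.5  20. ]
scene (497, 320) [436.2 352.7  20. ]
```

```bash
cat >> h.py <<'E'
def row(cur,tgt):
    """cur, tgt = (x,y,z,yaw), tool down -> shift and turn in the tool's axes"""
    Ra=R.from_euler('xyz',[180,0,cur[3]],degrees=True); Rb=R.from_euler('xyz',[180,0,tgt[3]],degrees=True)
    return np.r_[(Ra.inv()*Rb).as_rotvec(degrees=True),Ra.inv().apply(np.subtract(tgt[:3],cur[:3]))].round(1)
E
python3 -c "
from h import *
c=(254.1,-515.8,214,26.23)
for t in((254,-516,300,26.23),(350,-250,300,60),(572,38,280,99),(572,38,190,99)): print(row(c,t))"
```

```text
[  0.    0.    0.   -0.2   0.1 -86. ]
[   0.     0.   -33.8  203.5 -196.   -86. ]
[  -0.     0.   -72.8  529.9 -356.3  -66. ]
[  -0.     0.   -72.8  529.9 -356.3   24. ]
```

Request:
carry_out --pt "0 0 0 0 0 -45 1" --pt "0 0 0 0 0 -86 1" --pt "0 0 -33.8 203.5 -196 -86 1" --pt "0 0 -33.8 203.5 -196 -86 1" --pt "0 0 -33.8 203.5 -196 -86 1" --pt "0 0 -33.8 203.5 -196 -86 1" --pt "0 0 -33.8 203.5 -196 -86 1" --pt "0 0 -33.8 203.5 -196 -86 1" --pt "0 0 -72.8 529.9 -356.3 -66 1" --pt "0 0 -72.8 529.9 -356.3 -66 1" --pt "0 0 -72.8 529.9 -356.3 -66 1" --pt "0 0 -72.8 529.9 -356.3 -66 1" --pt "0 0 -72.8 529.9 -356.3 -66 1" --pt "0 0 -72.8 529.9 -356.3 -66 1" --pt "0 0 -72.8 529.9 -356.3 -66 1" --pt "0 0 -72.8 529.9 -356.3 24 1" --pt "0 0 -72.8 529.9 -356.3 24 1" --pt "0 0 -72.8 529.9 -356.3 24 1" --pt "0 0 -72.8 529.9 -356.3 24 1" --force 25

```text
time_s: 2.0
ee_pos: [572.0, 37.9, 190.1]
ee_rot: [-179.9, 0.0, 99.0]
force: [-0.2, 0.5, 0.6]
gripper_width: 91.2
gripper_force: 0.0
```

```bash
python3 - <<'E'
import cv2,numpy as np
from h import *
s=np.ascontiguousarray(grab_frame('scene')[:,:,::-1]);t=np.ascontiguousarray(grab_frame('top')[:,:,::-1])
cv2.imwrite('pics/s1.png',s)
k=6;x,y=300,225
im=cv2.resize(s[y:y+100,x:x+133],(798,600),interpolation=cv2.INTER_CUBIC)
# expected fingertip pad faces: TCP +-45.6 along tool y, centre of pad
a=np.radians(99-90); d=np.array([np.cos(a),np.sin(a),0])
for e in(-45.6,45.6,0):
    u,v=proj('scene',np.array([572,37.9,190.1])+e*d); print(u,v); cv2.drawMarker(im,(int((u-x+.5)*k),int((v-y+.5)*k)),(0,0,255),0,12)
cv2.imwrite('pics/crop3.png',im)
E
```

```text
361.71534179177326 258.86041500541336
348.6870481467162 294.7308379950762
355.3406002262314 276.4118060498214
```

View pics/crop3.png

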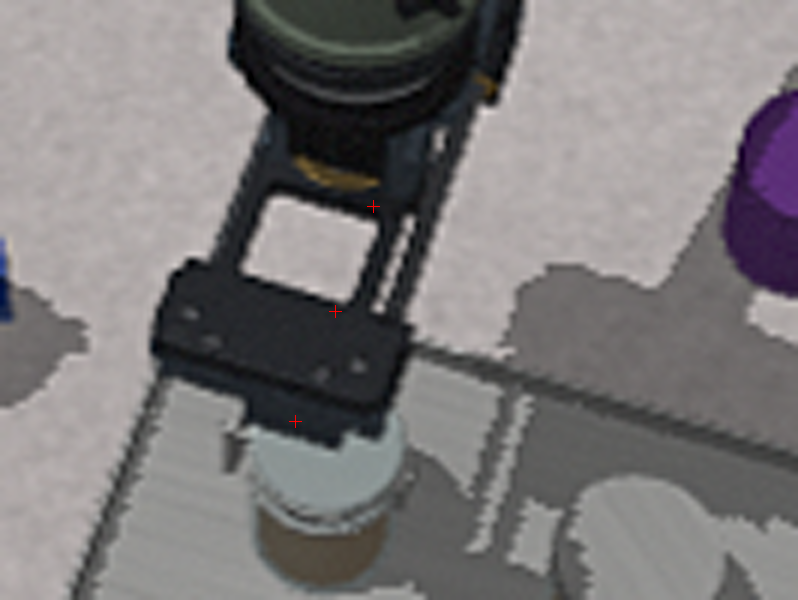

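The crop shows the gripper over the jar. The near fingertip is at about crop (295,436), close to where I expected it (295,421 on the inside). The clasp is still visible on the left of the jar at crop (233,450), so I'm going down.

Request:
carry_out --pt "0 0 0 0 0 35 1" --pt "0 0 0 0 0 70 1" --pt "0 0 0 0 0 95 1" --pt "0 0 0 0 0 115 1" --pt "0 0 0 0 0 130 1" --pt "0 0 0 0 0 142 1" --pt "0 0 0 0 0 151 1" --pt "0 0 0 0 0 151 1" --pt "0 0 0 0 0 151 1" --force 30

```text
time_s: 3.0
ee_pos: [572.7, 37.9, 39.8]
ee_rot: [179.9, 0.0, 99.0]
force: [0.0, -0.2, 0.1]
gripper_width: 91.5
gripper_force: 0.0
```

Request:
carry_out --pt "0 0 0 0 0 0 -1" --pt "0 0 0 0 0 0 -1" --pt "0 0 0 0 0 0 -1" --pt "0 0 0 0 0 0 -1" --pt "0 0 0 0 0 0 -1" --pt "0 0 0 0 0 0 -1" --pt "0 0 0 0 0 0 -1" --pt "0 0 0 0 0 0 -1" --pt "0 0 0 0 0 0 -1" --pt "0 0 0 0 0 0 -1" --force 30

```text
time_s: 4.0
ee_pos: [573.1, 38.1, 39.5]
ee_rot: [179.9, 0.0, 99.0]
force: [5.3, 0.5, 3.9]
gripper_width: 59.9
gripper_force: 30.0
```

```bash
python3 -c "
from h import *
c=(572,38,39,99)
for t in((572,38,215,99),(520.4,-249.7,215,99)): print(row(c,t))"
```

```text
[   0.    0.    0.    0.    0. -176.]
[   0.     0.     0.  -276.1  -96.  -176. ]
```

Request:
carry_out --pt "0 0 0 0 0 -8 -1" --pt "0 0 0 0 0 -25 -1" --pt "0 0 0 0 0 -50 -1" --pt "0 0 0 0 0 -80 -1" --pt "0 0 0 0 0 -110 -1" --pt "0 0 0 0 0 -140 -1" --pt "0 0 0 0 0 -165 -1" --pt "0 0 0 0 0 -176 -1" --pt "0 0 0 0 0 -176 -1" --pt "0 0 0 0 0 -176 -1"

```text
time_s: 5.0
ee_pos: [570.4, 37.9, 213.1]
ee_rot: [-179.7, -0.0, 99.0]
force: [-0.9, 0.2, -3.2]
gripper_width: 59.9
gripper_force: 30.0
```

Request:
carry_out --pt "0 0 0 -15 -5 0 -1" --pt "0 0 0 -40 -14 0 -1" --pt "0 0 0 -70 -24 0 -1" --pt "0 0 0 -100 -35 0 -1" --pt "0 0 0 -130 -45 0 -1" --pt "0 0 0 -160 -56 0 -1" --pt "0 0 0 -190 -66 0 -1" --pt "0 0 0 -220 -77 0 -1" --pt "0 0 0 -245 -86 0 -1" --pt "0 0 0 -265 -93 0 -1" --pt "0 0 0 -276 -96 0 -1" --pt "0 0 0 -276 -96 0 -1" --pt "0 0 0 -276 -96 0 -1" --pt "0 0 0 -276 -96 0 -1"

```text
time_s: 6.4
ee_pos: [520.5, -248.6, 214.7]
ee_rot: [-180.0, -0.0, 99.1]
force: [0.1, 0.1, -3.0]
gripper_width: 59.6
gripper_force: 30.0
```

```bash
python3 - <<'E'
import cv2,numpy as np
from h import *
st=state(); print(st['ee_pos'],st['ee_rot'],st['force'])
s=np.ascontiguousarray(grab_frame('scene')[:,:,::-1]);t=np.ascontiguousarray(grab_frame('top')[:,:,::-1])
cv2.imwrite('pics/s2.png',s);cv2.imwrite('pics/t2.png',t)
up=lambda i,x,y,w,h,a,b: cv2.resize(i[y:y+h,x:x+w],(a,b),interpolation=cv2.INTER_CUBIC)
cv2.imwrite('pics/crop4.png',np.hstack([up(s,180,130,100,120,500,600),up(t,360,150,75,150,300,600)]))
E
```

```text
[ 520.49527284 -248.6058951   214.69478296] [-1.79975195e+02 -4.77096874e-02  9.90885264e+01] [ 0.08501535  0.06554825 -3.00219096]
```

View pics/crop4.png

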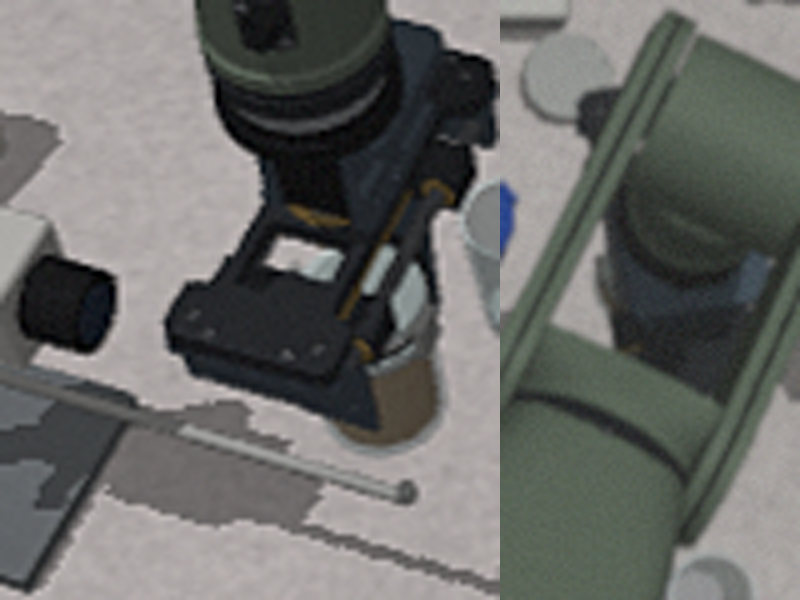

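The scene crop shows the jar held upright. Its underside arc is lowest at about crop (385,455), and the pointer ball is at crop (405,491). The top view is blocked by the arm. I'll go down to the estimated height and compare the jar outline with the pointer in the scene view.

Request:
carry_out --pt "0 0 0 0 0 8 -1" --pt "0 0 0 0 0 18 -1" --pt "0 0 0 0 0 28 -1" --pt "0 0 0 0 0 35 -1" --pt "0 0 0 0 0 38 -1" --pt "0 0 0 0 0 38 -1" --pt "0 0 0 0 0 38 -1" --pt "0 0 0 0 0 38 -1"

```text
time_s: 7.3
ee_pos: [520.8, -249.8, 177.5]
ee_rot: [179.9, 0.0, 99.0]
force: [-0.5, -0.7, -2.8]
gripper_width: 59.2
gripper_force: 30.0
```

```bash
python3 - <<'E'
import cv2,numpy as np
from h import *
st=state(); p=st['ee_pos']; print(p,st['ee_rot'],st['force'])
s=np.ascontiguousarray(grab_frame('scene')[:,:,::-1]); cv2.imwrite('pics/s3.png',s)
x,y,w,h,k=195,160,80,75,8
im=cv2.resize(s[y:y+h,x:x+w],(w*k,h*k),interpolation=cv2.INTER_CUBIC)
def dr(P,col,cl=True):
    u,v=proj('scene',P); q=np.c_[(u-x+.5)*k,(v-y+.5)*k].round().astype(np.int32)
    cv2.polylines(im,[q],cl,col,1); return u,v
a=np.linspace(0,2*np.pi,60); C=np.c_[np.cos(a),np.sin(a),0*a]
u,v=dr(p-[0,0,36.5]+30*C,(0,255,0)); print('under: right',u.max(),'bottom',v.max())
dr(p+[0,0,51.5]+30*C,(0,255,255))
t=np.radians(9); d=np.array([np.cos(t),np.sin(t),0]); e=np.array([-np.sin(t),np.cos(t),0])
dr(np.array([p+29.8*d+16*e,p+29.8*d-16*e]),(0,0,255),False)
dr(np.array([p-29.8*d+16*e,p-29.8*d-16*e]),(0,0,255),False)
cv2.imwrite('pics/crop5.png',im)
E
```

```text
[ 520.82042326 -249.84068607  177.45634242] [1.79949118e+02 4.38059993e-02 9.90291842e+01] [-0.5390143  -0.71784635 -2.83554778]
under: right 270.26057127159453 bottom 230.31743000396833
```

View pics/crop5.png

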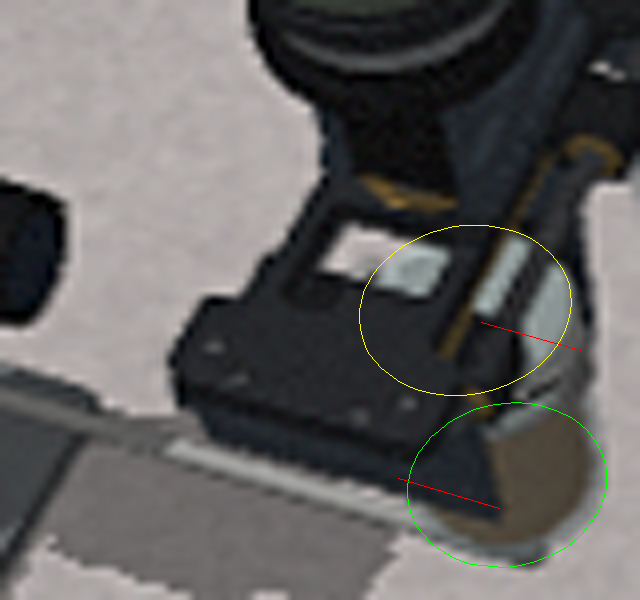

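The overlay shows the jar about 1.2 px right of the tool axis. That is about 3 mm along tool x and agrees with the first scene measurement. The ball is half hidden under the jar at crop (528,550). Because the two cameras disagree slightly, I'll check the pointer height against the foot plate, whose height is known, and the column top.

```bash
python3 - <<'E'
import cv2,numpy as np
from h import *
S=[(137,231),(186,246.6),(207,210)]; T=[(516,236),(462.5,243.5)]
for k in S: print('scene foot',onz('scene',*k,14).round(1))
for k in T: print('top foot',onz('top',*k,14).round(1))
print('column top',onz('scene',129,125,374).round(1),onz('top',530,186.5,374).round(1))
a=np.radians(-81.1); x=np.array([np.cos(a),np.sin(a),0]); yv=np.array([-x[1],x[0],0])
q=[onz('scene',*k,14) for k in S]; c=(q[0]+q[2])/2; print('foot centre',c, 'column if origin=centre',c+20*x)
o,d=ray('scene',260.2,228.3)
for cc in (c,onz('scene',129,125,374)):
    s=(cc-o)@yv/(d@yv); print('ball by scene+plane',o+s*d)
# lens front by scene ray + plane, and z of the ball vs lens
o2,d2=ray('scene',200,191.6); s=(c-o2)@yv/(d2@yv); print('lens by plane',o2+s*d2)
o3,d3=ray('top',391.5,225.6); s=(c-o3)@yv/(d3@yv); print('top ball on planes z95/105/115',[onz('top',391.5,225.6,z).round(1) for z in(95,105,115)])
for yl,px in ((3,(574.2,41.4)),):
    t=np.linspace(0,6.28,90); C=np.c_[np.cos(t),np.sin(t),0*t]
    u,v=proj('scene',np.r_[px,3]+30*C); print('tray jar under',u.min(),u.max(),v.max()); u,v=proj('scene',np.r_[px,91]+30*C); print('lid',u.min(),u.max(),v.min(),v.max())
# sub-pixel ball in first picture
s0=cv2.imread('pics/scene0.png',0); print(s0[222:236,252:268])
E
```

```text
scene foot [ 638.3 -581.1   14. ]
scene foot [ 616.1 -433.8   14. ]
scene foot [ 493.3 -454.5   14. ]
top foot [ 506.3 -604.1   14. ]
top foot [ 485.2 -455.9   14. ]
column top [ 562.3 -510.5  374. ] [ 561.5 -516.2  374. ]
foot centre [ 565.78329225 -517.82948093   14.        ] column if origin=centre [ 568.87749998 -537.58867824   14.        ]
ball by scene+plane [ 523.26515493 -246.31433415  109.92985473]
ball by scene+plane [ 521.18328186 -248.29415611  105.72538954]
lens by plane [ 545.40206513 -387.67768636  197.77598186]
top ball on planes z95/105/115 [array([ 522. , -251.2,   95. ]), array([ 520.3, -250.1,  105. ]), array([ 518.7, -248.9,  115. ])]
tray jar under 341.68623108380973 366.2291506833675 325.06498727101416
lid 341.9399837837091 368.0664525275995 286.2862797154693 310.05030828670186
[[153 151 150 152 151 153 153 150 153 157 155 149 151 156 157 157]
 [153 154 155 155 151 152 150 150 154 157 158 160 157 160 161 157]
 [152 157 157 155 154 156 155 153 151 159 162 163 159 158 158 155]
 [123 121 139 155 152 155 157 154 153 153 155 156 153 150 153 155]
 [144 136 132 121 119 141 155 149 134 124 120 157 155 157 156 155]
 [113 127 139 145 144 133 125 119 137 130 109 129 164 162 158 154]
 [ 86 102 100 112 122 139 137 124 137 131  90 109 164 154 152 154]
 [169 155 128 120  95 100 106 101 106  97  80 114 161 156 160 159]
 [161 162 161 162 163 154 118  82  69  64  92 138 156 156 156 151]
 [154 157 158 158 157 162 159 157 148 142 162 156 154 154 151 149]
 [154 156 155 154 153 152 152 155 155 158 154 152 150 151 151 150]
 [161 160 158 155 155 155 158 158 158 156 157 155 151 153 155 154]
 [157 162 161 159 157 158 158 157 156 154 158 158 155 155 160 156]
 [159 161 158 156 157 156 157 159 156 156 157 157 153 153 158 157]]
```

```bash
python3 - <<'E'
import cv2,numpy as np
from h import *
s0=cv2.imread('pics/scene0.png');t0=cv2.imread('pics/top0.png');s2=cv2.imread('pics/s2.png')
def disc(i,x,y,r):  # edge ellipse of a disc
    c=cv2.GaussianBlur(cv2.cvtColor(i[y-r:y+r,x-r:x+r],cv2.COLOR_BGR2LAB),(3,3),0).astype(float)
    bg=np.median(np.r_[c[0],c[-1]],0); ref=np.median(c[r-3:r+3,r-3:r+3].reshape(-1,3),0)
    m=(np.linalg.norm(c-ref,axis=2)<np.linalg.norm(c-bg,axis=2)).astype(np.uint8)
    cs=max(cv2.findContours(m,0,1)[0],key=cv2.contourArea); e=cv2.fitEllipse(cs); return e[0][0]+x-r,e[0][1]+y-r,e[1]
for S,T in(((334,207),(354,305)),((237,308),(376,169))):
    a=disc(s0,*S,18);b=disc(t0,*T,18); print(a,b,onz('scene',*a[:2],6)-onz('top',*b[:2],6), onz('scene',*a[:2],6))
# saturated colours: blue and purple jars, extents
for n,i in(('scene',s0),('top',t0)):
    h=cv2.cvtColor(i,cv2.COLOR_BGR2HSV)
    for nm,lo,hi in(('blue',105,125),('purple',130,160)):
        m=cv2.inRange(h,(lo,110,30),(hi,255,255)); k,l,st,ce=cv2.connectedComponentsWithStats(m); j=st[1:,4].argmax()+1; print(n,nm,st[j],ce[j])
t=np.linspace(0,6.28,90); C=np.c_[np.cos(t),np.sin(t),0*t]
for y in(-248.6,-245.6):
    u,v=proj('scene',np.array([520.5,y,178.2])+30*C); print('s2 under pred',u.min(),u.max(),v.max())
g=cv2.cvtColor(s2,cv2.COLOR_BGR2GRAY)
for c in (252,255,258,261): print('col',c,g[212:228,c])
g=cv2.cvtColor(s0,cv2.COLOR_BGR2GRAY); u,v=proj('scene',np.array([574.2,41.4,3])+30*C); print('s0 under pred',u.min(),u.max(),v.max())
for c in (350,353,356): print('col',c,g[314:330,c])
E
```

```text
(334.36955642700195, 207.61231422424316, (20.855224609375, 24.281509399414062)) (352.5816841125488, 305.0412902832031, (24.688108444213867, 25.168659210205078)) [2.11814761 1.90671138 0.        ] [ 317.20294841 -149.57193616    6.        ]
(237.57494926452637, 309.66813468933105, (26.940317153930664, 27.536518096923828)) (373.50490283966064, 166.4925355911255, (24.64679718017578, 34.22105026245117)) [-6.39208389 -2.67817086  0.        ] [ 700.25898154 -215.29962361    6.        ]
scene blue [270 258  32  36 792] [285.11237374 275.21338384]
scene purple [421 240  28  34 740] [434.28378378 256.28783784]
top blue [339 194  24  24 431] [351.27610209 205.39211137]
top purple [227 278  25  23 457] [238.94091904 289.44201313]
s2 under pred 243.44817396717104 268.9817211354487 221.67353133092863
s2 under pred 244.5143728070641 270.06358902607013 222.17293305724291
col 252 [ 35  34  31  44  79  70  74 129 126 162 166 167 164 134 155 123]
col 255 [ 48  44  46  39  60  73  71 102 129 142 168 168 169 169 131 158]
col 258 [ 72  70  70  71  72  68  70 120 124 163 166 163 167 170 170 137]
col 261 [ 71  71  71  69  67  66 111 128 156 171 171 170 171 168  84  90]
s0 under pred 341.68623108380973 366.2291506833675 325.06498727101416
col 350 [ 67  68  70  69  70  70  70  68  89 113 138 141 137 135 136 140]
col 353 [ 60  66  69  69  66  67  68  64  68  91 127 141 141 136 136 137]
col 356 [ 62  66  67  67  66  67  63  64  74  89 141 141 137 140 135 135]
```

```bash
python3 - <<'E'
import cv2,numpy as np
from h import *
for z in (104,108,112):
    b=onz('scene',260.6,228.1,z); a=np.radians(-81.1); L=b+[150*np.cos(a),150*np.sin(a),81]; print(b.round(1),'lens',proj('scene',L),proj('top',L),'ball top',proj('top',b))
print('disc2',onz('scene',237,308,6)-onz('top',376,169,6))
out=[]
for n,c,x,y in(('scene',(574,41,3),325,275),('top',(571,35.5,3),265,185)):
    i=cv2.imread(f'pics/{n}0.png'); k=10; w,h=40,58
    for yaw in(None,-81):
        im=cv2.resize(i[y:y+h,x:x+w],(200*2,h*k),interpolation=cv2.INTER_CUBIC)[:,:]
        if yaw:
            r=np.radians(yaw); X=np.array([np.cos(r),np.sin(r),0]); Y=np.array([-X[1],X[0],0]); Z=np.array([0,0,1])
            for q in([40*X-9*Y+42*Z,40*X+9*Y+42*Z,40*X+9*Y+82*Z,40*X-9*Y+82*Z],[30*X+88*Z,-30*X+88*Z]):
                u,v=proj(n,np.array(c)+np.array(q)); cv2.polylines(im,[np.c_[(u-x+.5)*k,(v-y+.5)*k].astype(np.int32)],True,(0,0,255),1)
            im2=im
    out.append(im2)
cv2.imwrite('pics/crop6.png',np.hstack(out))
E
```

```text
[ 519.4 -248.5  104. ] lens (np.float64(198.8685785021452), np.float64(192.62386095412216)) (np.float64(454.32662674783353), np.float64(211.60924353710692)) ball top (np.float64(390.88654175673435), np.float64(226.0280589802694))
[ 521.3 -246.7  108. ] lens (np.float64(198.6213279779886), np.float64(192.4817697182278)) (np.float64(453.9027950174801), np.float64(210.51772578130368)) ball top (np.float64(390.324963014352), np.float64(225.03328034105883))
[ 523.3 -244.8  112. ] lens (np.float64(198.37208888276635), np.float64(192.3385356798203)) (np.float64(453.4766791973857), np.float64(209.4203256803865)) ball top (np.float64(389.76052497674374), np.float64(224.03343675618842))
disc2 [-2.11262731  0.57880794  0.        ]
```

View pics/crop6.png

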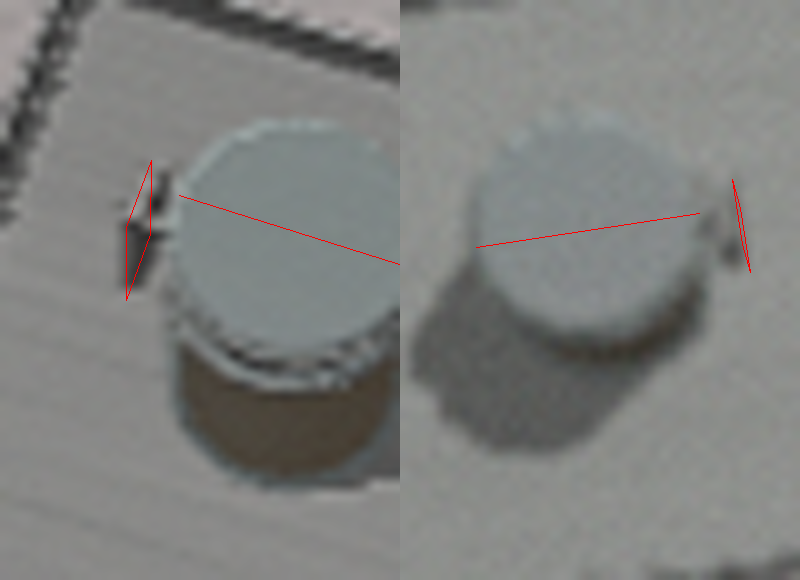

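The crop shows the clasp plate matching the drawn position for a yaw of about -82°, to within about 2°. The dark clasp is at crop (140,255) in the scene half and (737,220) in the top half. The camera yaw is -81.1° and the best ball centre is (520.6, -247.4, 106.5), which puts the jar middle at z 187.5. Only a small correction is needed.

Request:
carry_out --pt "0 0 -0.7 -0.3 0 -1.3 -1" --pt "0 0 -1.4 -0.6 0 -2.5 -1" --pt "0 0 -1.4 -0.6 0 -2.5 -1" --pt "0 0 -1.4 -0.6 0 -2.5 -1" --pt "0 0 -1.4 -0.6 0 -2.5 -1" --pt "0 0 -1.4 -0.6 0 -2.5 -1" --pt "0 0 -1.4 -0.6 0 -2.5 -1" --pt "0 0 -1.4 -0.6 0 -2.5 -1"

```text
time_s: 8.15
ee_pos: [520.6, -250.2, 179.4]
ee_rot: [-180.0, 0.0, 100.4]
force: [0.1, 0.4, -3.4]
gripper_width: 59.7
gripper_force: 30.0
```

```bash
python3 - <<'E'
import cv2,numpy as np
from h import *
st=state(); p=st['ee_pos']; print(p,st['ee_rot'],st['force'],st['gripper_width'],abs(st['qvel']).max())
s=np.ascontiguousarray(grab_frame('scene')[:,:,::-1]); cv2.imwrite('pics/s4.png',s)
x,y,w,h,k=230,175,60,60,10
im=cv2.resize(s[y:y+h,x:x+w],(w*k,h*k),interpolation=cv2.INTER_CUBIC)
B=np.array([520.6,-247.4,106.5]); t=np.linspace(0,6.28,60); C=np.c_[np.cos(t),np.sin(t),0*t]
for P,r in((B+[0,0,37],28.),(B+[0,0,125],30)):
    u,v=proj('scene',P+r*C); cv2.polylines(im,[np.c_[(u-x+.5)*k,(v-y+.5)*k].astype(np.int32)],True,(0,255,0),1)
s0=cv2.imread('pics/scene0.png'); b=s0[y:y+h,x:x+w]
cv2.circle(im,(int(31.1*k),int(53.6*k)),25,(0,0,255),1)
cv2.imwrite('pics/crop7.png',im)
E
```

```text
[ 520.60158882 -250.20651071  179.44498408] [-1.79999603e+02  3.40585488e-03  1.00431216e+02] [ 0.11966184  0.37524593 -3.42559702] 59.71817385212459 0.08251298975167078
```

View pics/crop7.png

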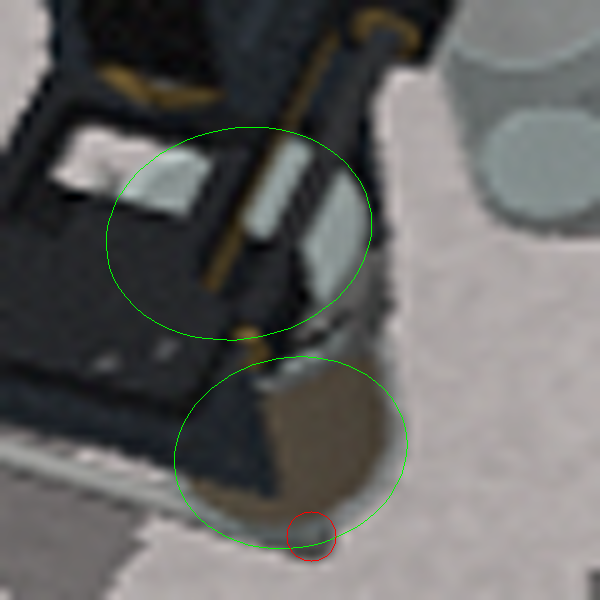

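The jar outline matches the target outline. The lid's right edge is at crop (370,220), the underside's right edge at (405,440), and the pointer ball shows just under it at (311,537). The arm is still and the grip is steady at 30 N, so I'm handing it in.

```bash
python3 -c "
from workcell import workorder
print(workorder.job_done())"
```

```text
the job is handed in; nothing more can be done
None
```

I handed the job in with the clip-top jar held still and upright over the pointer tip, clasp towards the lens, at about 8 s; by my estimate it is within a few mm and about 2° of the target, and no verdict came back.

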